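Clip in and draw out the lathe inspection mirror

ROBOT

A 7-joint arm with a two-finger parallel gripper is mounted at the origin on a cart in front of the work surface, level with it; the furniture and walls round the work are solid. World frame = base frame: x ahead of the robot, y to its left, z up, the work surface at z = 0. Lengths are in m, angles in rad, forces in N, time in s.
With the tool pointing down it reaches from about 0.425 to 0.875 m from the base axis. Payload 8.4 kg.
Tool frame: the origin (TCP) lies midway between the tips of the shut fingers; the grasp point (between the pads) lies 19 mm behind it; z points along the fingers, y is the line along which they close (so a half turn about z gives the same grasp; the last joint's range is limited). The gripper opens to 85 mm and grips with 20 to 120 N. Pads are 22 mm wide; open, the fingers measure 114 mm over their backs; the gripper's body (76 mm by 85 mm) begins 54 mm behind the grasp point. The pads swing forward as they close: fully open they stand 13 mm farther back than shut.
Start: joints at [1.004, 0.333, 0.04, 1.465, -0.013, 1.343, -0.059], TCP at [0.293, -0.58, 0.211] pointing down, gripper open.
Joint ranges: [-2.58, 2.58], [-0.38, 2.09], [-1.3, 1.39], [0.25, 2.4], [-1.5, 4.64], [0.08, 2.09], [-2.65, 2.65]. Speed limits (rad/s): [2.22, 2.22, 2.79, 2.79, 3.14, 3.14, 3.14].

INTERFACE

Orientations are given as a unit quaternion [w, x, y, z].
In Python, from workcell import bot gives the robot as it stands.
- The arm moves only by the tool step_arm, never from a script. Its argument "moves" is one flat list of numbers, 7 for each row, row after row: the turn, a rotation vector about the tool's x, y, z in degrees, then the shift along the tool's x, y, z in mm, then the opening, from 0 (shut) to 1 (fully open). In form: [ax, ay, az, x, y, z, grip, ax, ay, az, x, y, z, grip, ...]. A call has 1 to 5 rows; each row is the pose to reach, as a shift and turn from the pose commanded when the call began, along the tool's axes at that moment; what a row does not reach only later rows make up. A row lasts 1/8 s, in which the tool goes at most 62.5 mm and 10.7 degrees, less where a joint would pass 70% of its speed; a pose out of reach is approached as far as the arm can. A call with a gripper value outside its range is refused whole. The fingers move at their own pace and stop on an object; "newtons" is the grip in N (left out, the last holds). Time passes only in rows, so rows that repeat a pose let the fingers close. It gives the time, the measured TCP pose, the force, the opening and the grip force at its end, in the units of the state.
- bot.get_obs(): the state, without advancing time (a new reading comes with each control period).
- bot.snapshot(name): name is "scene" or "top" or "wrist"; returns the picture (384x512x3 uint8, blue, green, red); there is no depth.
- bot.camera_info(name): a dict with "intrinsics" (3x3 intrinsics, pixels), "R" (3x3) and "t" (3): a world point X has camera coordinates R X + t. Camera axes: x right, y down, z forward; pixel columns grow to the right and rows downward; lengths in m; the calibration is good to about 2 mm. A picture is of the moment at which its call begins: read the wrist's pose just before it. camera_info takes no time and is no camera call; for the wrist camera it gives the pose at the moment of the call.
- bot.hand_in(): hands the job in; it is judged then, once.
The state is a dict: "clock": time; "q": joint angles; "dq": joint speeds; "joint_torque": joint torques, N m; "tcp_pos": TCP position; "eef_rot": TCP orientation; "force": force on the tool from outside, world axes, zero at the start; "wrist_torque": the same for the moment, N m; "grip_width": opening from 0.0 (shut) to 1.0 (fully open); "grasp_force": force on a finger pad.
Only numpy, scipy, OpenCV 4.12 (cv2) and the standard library are available. Lean on these libraries where they do the work, as an engineer would, in place of code of your own. Each camera call takes 0.05 s, during which the arm holds its last target. There are 200 camera calls.

TASK

Pick up the telescopic inspection mirror by its tube and, with it still shut and its mirror end towards the lathe, press the tube down past the sprung jaw of the fork clip until it is fully seated and the jaw has closed over it. Then squeeze the button on the side of the black handle block, pull the handle straight out past the first stop to the second stop, and finish while holding it there: still gripping the handle, fully extended, the tube still in the clip. Do not knock over the oil bottle.

Things in the scene. Friction and masses are not known exactly. Their poses are not given: they have to be found in the camera images.
- shelf: Dark sheet-steel shelf behind the lathe, top at z = 0.100, carrying mirror, clip and clutter. x points away from the robot, across the lathe; y left along it. Its origin lies under its middle at bench level; 205 mm (x) by 695 mm (y). A high wall stands 105 mm behind the middle; the lathe before it rises to z = 0.38 at the left end (headstock), 0.25 at the right: cross it high.
- tube_mid (a point): Middle of the inspection mirror's aluminium tube, on its axis: diameter 20 mm, 90 mm long. x runs along the tube, away from handle and mirror (they are on the -x side); z is up. It starts lying on the shelf, 16 mm above it. Shut, the whole (0.2 to 0.3 kg) reaches from 115 mm on the -x side to 55 mm on the +x side.
- collar_near (a point): Middle of the black square collar at the handle end of the tube: 10 mm thick (x), 30 mm wide, 32 mm high; 50 mm from tube_mid on the -x side. A like collar closes the other end at +50 mm; 90 mm are free between them.
- handle_mid (a point): Middle of the black handle block of the mirror: 30 mm long (x), 28 mm wide (y), 32 mm high, axes as tube_mid. Shut, it lies 73 mm from tube_mid on the -x side. In front of it (30 mm, -x side) is a round mirror 26 mm across on a stalk.
- button_top (a point): Face of the steel button, 12 by 14 mm, that stands 5 mm proud in the middle of the handle block's +y side. Gripping the block across its width (33 mm with the button) squeezes it in flush; the plain side opposite takes the other finger.
- handle (a joint): How far the handle is drawn out of the tube, m: 0 shut, 0.030 first stop, 0.060 second stop (hard end). It slides, towards -x of the tube, only while the button is squeezed in. A light spring (1 to 3 N) draws it home: let go, it slips back and catches at the first stop or shut.
- button (a joint): How far the button is pressed, m: 0 out, 0.005 fully in (about 5 N); the latch is free from 0.003.
- clip_seat (a point): Where the tube's middle lies when seated in the aluminium fork clip: 55 mm above the shelf, to which the clip is screwed (place and yaw vary). Its x axis is that of the seated tube with the mirror end towards the lathe (mirror on the -x side); z is up. Pushed down, the tube rests on the bottom of the fork slots, 10 mm below this point.
- fork_near (a point): Bottom middle of the slot of the fork nearer the lathe, 36 mm on the -x side of clip_seat and 10 mm lower; a like fork stands at +36 mm. Forks are 8 mm thick, slots 23 mm wide and open upwards; the fixed -y prongs rise 29 mm above clip_seat and flare. 63 mm are free for fingers between the forks, down to 17 mm above the shelf. Both forks must fit between the tube's collars (5 mm play either way).
- jaw (a joint): Opening of the clip's sprung steel jaw, rad, 0 closed. It is hinged low on the clip's +y side with an arm at each fork that rises 30 mm above clip_seat. Lips slope down into the slots: the descending tube pushes the jaw open to about 0.2 (some 5 to 15 N downward), then it snaps back to 0 over the seated tube.
- oil_center (a point): Middle of the white oil bottle with a thin spout, 41 mm across and 118 mm high, standing at the right end of the shelf.

How it is judged:
By the outcome, as a careful person would: the job done as asked, in the order asked, and still so for the second after the job is handed in, while the arm keeps its last pose, push and grip.
It also fails if it takes over 54 s, if anything falls off the work surface, if the arm or the gripper's body presses on something with over 40 N, if the wrist force passes 120 N, or if a joint passes its speed limit or range.

## Working session

There is one attempt and no reset: what is moved stays moved. The work goes in short steps, Python scripts to look and compute and a tool call to move; the robot and the scene stay as the last step left them, time stands still between calls to the robot, and variables do not carry over. Pictures are saved under pics/ and viewed, at most 10 in all, crops included, and the job is handed in when it is done.

Besides the shell and the picture viewer there is one more tool, called after "Call:" as name(argument=value, ...) on one line, values as JSON. step_arm: Moves the arm, as the interface text tells. Its arguments: {"type":"object","properties":{"moves":{"type":"array"},"newtons":{"type":"number"}},"required":["moves"]}

```bash
mkdir -p pics; python3 - <<'E'
from workcell import bot
import cv2,numpy as np
o=bot.get_obs();print(o['clock'],o['tcp_pos'],o['eef_rot'])
for n in("scene","top"):
    im=bot.snapshot(n);cv2.imwrite(f"pics/{n}0.png",im)
    c=bot.camera_info(n);R=np.array(c['R']);t=np.array(c['t']);print(n,np.round(c['intrinsics'],1).tolist(),R.round(3).tolist(),(-R.T@t).round(3))
E
```

```text
0.0 [ 0.29285404 -0.57972137  0.21000222] [-7.92262652e-04  9.72767521e-01  2.31781492e-01 -2.49879642e-04]
scene [[464.6, 0.0, 258.4], [0.0, 464.6, 194.0], [0.0, 0.0, 1.0]] [[-0.635, -0.773, 0.011], [-0.455, 0.363, -0.813], [0.624, -0.521, -0.582]] [-0.182  0.776  0.845]
top [[466.6, 0.0, 251.2], [0.0, 466.6, 183.6], [0.0, 0.0, 1.0]] [[0.01, -1.0, -0.011], [-0.997, -0.009, -0.075], [0.075, 0.011, -0.997]] [0.507 0.14  1.154]
```

View pics/scene0.png

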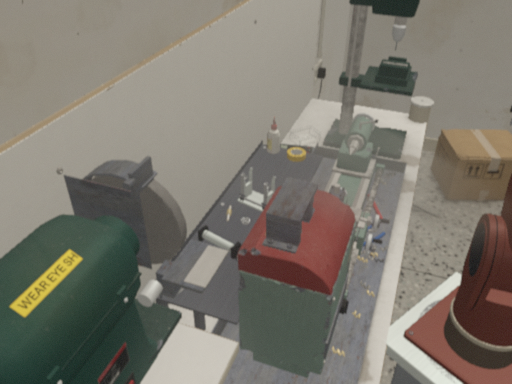

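View pics/top0.png

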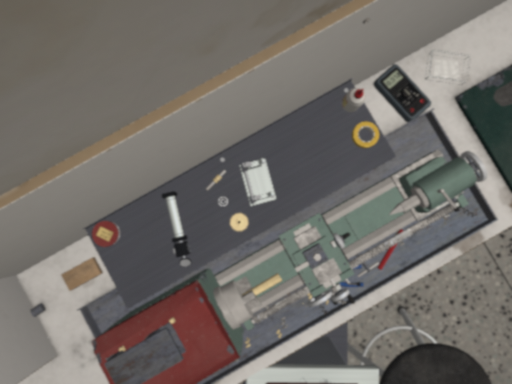

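The scene shows the headstock on the left. In the top view the mirror lies near (175,220) with its handle end near (181,247). The clip is near (258,182) and the oil bottle near (353,95). I'll enlarge the mirror and clip for exact pixels.

```bash
python3 - <<'E'
import cv2,numpy as np
a=cv2.imread("pics/top0.png")
l=cv2.resize(a[185:275,145:205],None,fx=6,fy=6,interpolation=cv2.INTER_CUBIC)
r=cv2.resize(a[145:215,228:290],None,fx=6,fy=6,interpolation=cv2.INTER_CUBIC)
o=np.zeros((540,740,3),np.uint8);o[:540,:360]=l;o[:420,365:737]=r
cv2.imwrite("pics/crop0.png",o)
E
cat > h.py <<'E'
import numpy as np,cv2
from workcell import bot
from scipy.spatial.transform import Rotation as Rn
def ray(c,u,v):
    R=np.array(c['R']);t=np.array(c['t']);K=np.array(c['intrinsics'])
    return -R.T@t, R.T@np.linalg.solve(K,[u,v,1.])
def onz(c,u,v,z):
    o,d=ray(c,u,v);return o+d*(z-o[2])/d[2]
def proj(c,X):
    p=np.array(c['intrinsics'])@(np.array(c['R'])@np.array(X)+np.array(c['t']));return p[:2]/p[2]
def Rt(o=None):
    q=(o or bot.get_obs())['eef_rot'];return Rn.from_quat([q[1],q[2],q[3],q[0]])
E
python3 - <<'E'
import sys;sys.path.insert(0,'.')
from h import *
c=bot.camera_info("top")
for n,u,v,z in[("back edge L",87,228,.1),("back edge R",350,82,.1),("tube far",170,196,.116),("tube near",180,238,.116),("handle",181,248,.116),("clip",258,182,.14),("oil",353,97,.16)]:
    print(n,onz(c,u,v,z).round(4))
R=Rt();print(R.as_matrix().round(3))
E
```

```text
back edge L [0.4817 0.5215 0.1   ]
back edge R [ 0.8216 -0.073   0.1   ]
tube far [0.5549 0.3324 0.116 ]
tube near [0.462  0.3081 0.116 ]
handle [0.4401 0.3054 0.116 ]
clip [0.5861 0.1365 0.14  ]
oil [ 0.7706 -0.0671  0.16  ]
[[ 0.893  0.451 -0.001]
 [ 0.451 -0.893  0.001]
 [-0.    -0.001 -1.   ]]
```

View pics/crop0.png

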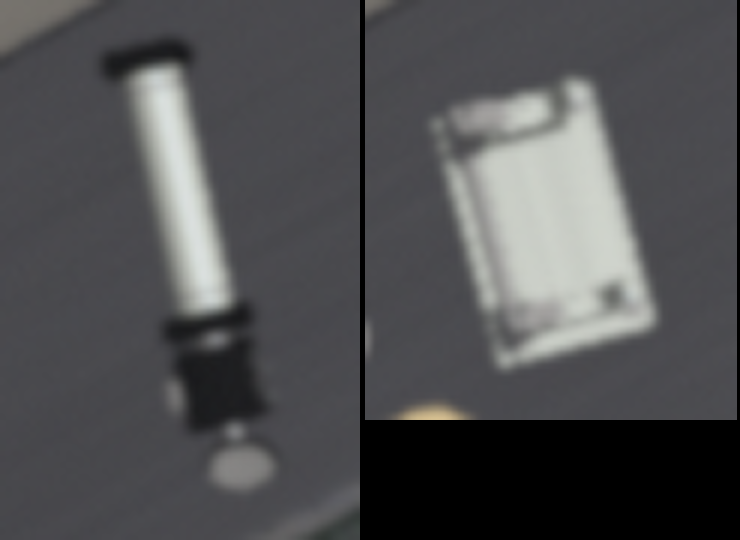

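The crop shows the tube running from (170.4,195.6) to (179.3,236.6), about 93 mm with a yaw near 13.5°. The button is on the left (+y) side. The clip has nearly the same yaw, with its jaw on the left. The sizes match the ones given, so I'll lift and start crossing.

Call:
step_arm(moves=[0,0,0,0,0,-60,1,0,0,0,0,0,-120,1,0,0,0,0,0,-180,1,0,0,0,0,0,-240,1,0,0,0,40,-36,-250,1])

```text
clock: 0.72
tcp_pos: [0.3114, -0.5332, 0.4642]
eef_rot: [0.003, 0.973, 0.229, 0.0]
force: [1.2, -0.1, -0.6]
grip_width: 1.0
grasp_force: 0.0
```

Call:
step_arm(moves=[0,0,0,40,-36,0,1,0,0,0,80,-72,0,1,0,0,0,120,-110,0,1,0,0,0,165,-150,0,1,0,0,0,205,-190,0,1])

```text
clock: 1.35
tcp_pos: [0.4103, -0.2658, 0.4606]
eef_rot: [-0.0, 0.973, 0.232, -0.0]
force: [1.4, 0.0, 0.3]
grip_width: 0.996
grasp_force: 0.0
```

Call:
step_arm(moves=[0,0,0,40,-42,0,1,0,0,0,80,-84,0,1,0,0,0,120,-126,0,1,0,0,0,160,-168,0,1,0,0,4,200,-210,0,1])

```text
clock: 1.98
tcp_pos: [0.4938, 0.0114, 0.4608]
eef_rot: [0.0, 0.98, 0.197, -0.0]
force: [0.6, -0.5, -0.3]
grip_width: 1.0
grasp_force: 0.0
```

Call:
step_arm(moves=[0,0,4,35,-35,0,1,0,0,9,70,-75,10,1,0,0,9,75,-80,20,1,0,0,9,75,-80,20,1])

```text
clock: 2.48
tcp_pos: [0.5316, 0.1123, 0.4398]
eef_rot: [0.0, 0.993, 0.121, -0.001]
force: [0.2, -1.0, 0.7]
grip_width: 1.001
grasp_force: 0.0
```

```bash
python3 - <<'E'
from h import *
o=bot.get_obs();print(o['tcp_pos'],o['clock'],o['q'].round(2) if hasattr(o['q'],'round') else o['q']);print(Rt(o).as_matrix().round(3))
c=bot.camera_info("wrist");im=bot.snapshot("wrist");cv2.imwrite("pics/w1.png",im)
import pickle;pickle.dump(c,open("w1.pkl","wb"))
R=np.array(c['R']);print(R.round(3),-R.T@np.array(c['t']),proj(c,[.586,.13,.155]))
E
```

```text
[0.53161543 0.11234755 0.43981362] 2.475 [ 0.21  0.14 -0.58  1.26  0.08  1.76 -1.68]
[[ 0.971  0.24  -0.002]
 [ 0.24  -0.971 -0.   ]
 [-0.002 -0.    -1.   ]]
[[ 0.24  -0.971  0.001]
 [-0.92  -0.227  0.318]
 [-0.308 -0.077 -0.948]] [0.61120113 0.13179782 0.60247093] [254.56181038 108.32422717]
```

View pics/w1.png

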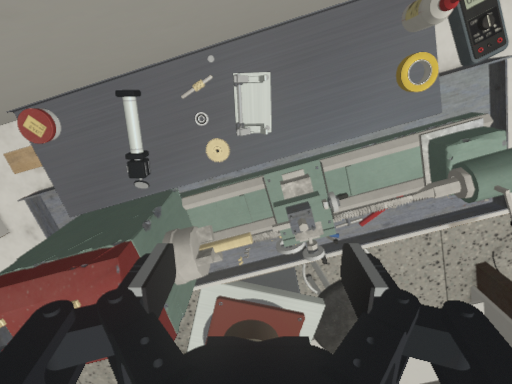

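The wrist view shows the clip at (253,104), the mirror at (135,140) with its handle at (138,165), and the lathe saddle near (298,195). Next I'll crop the clip and mirror.

```bash
python3 - <<'E'
import cv2,numpy as np
a=cv2.imread("pics/w1.png")
l=cv2.resize(a[62:144,224:282],None,fx=7,fy=7,interpolation=cv2.INTER_CUBIC)
r=cv2.resize(a[84:192,110:160],None,fx=5,fy=5,interpolation=cv2.INTER_CUBIC)
o=np.zeros((580,660,3),np.uint8);o[:574,:406]=l;o[:540,410:660]=r
cv2.imwrite("pics/crop1.png",o)
E
```

```text
(no output)
```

View pics/crop1.png

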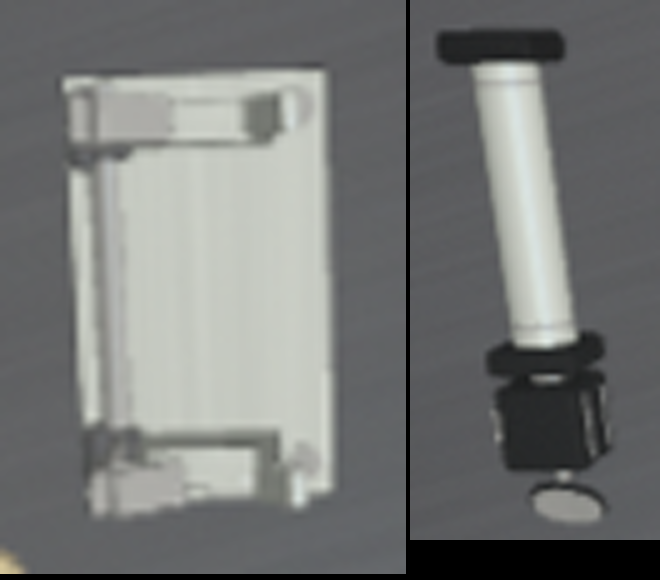

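The clip crop shows the jaw lips on the left at crop x 95–172. The fixed prong's flare is on the right at 245–282, and the two forks are at crop y≈117 and ≈485. I'll go lower for an accurate look.

Call:
step_arm(moves=[0,0,0,0,0,-10,1,0,0,0,0,0,50,1,0,0,0,0,0,110,1,0,0,0,0,0,130,1,0,0,0,0,0,130,1])

```text
clock: 3.15
tcp_pos: [0.5315, 0.1111, 0.3109]
eef_rot: [0.0, 0.993, 0.119, -0.001]
force: [0.1, -0.3, -0.5]
grip_width: 0.997
grasp_force: 0.0
```

```bash
python3 - <<'E'
from h import *
import pickle
o=bot.get_obs();print(o['tcp_pos'],o['clock'])
c=bot.camera_info("wrist");im=bot.snapshot("wrist");cv2.imwrite("pics/w2.png",im);pickle.dump(c,open("w2.pkl","wb"))
p=proj(c,[.586,.13,.155]);print(p)
u,v=int(p[0]),int(p[1]);u0=max(u-75,0);v0=max(v-80,0);print(u0,v0)
cv2.imwrite("pics/crop2.png",cv2.resize(im[v0:v0+145,u0:u0+150],None,fx=4,fy=4,interpolation=cv2.INTER_CUBIC))
E
```

```text
[0.53152676 0.11114705 0.31086039] 3.15
[252.09282835 115.08853379]
177 35
```

View pics/crop2.png

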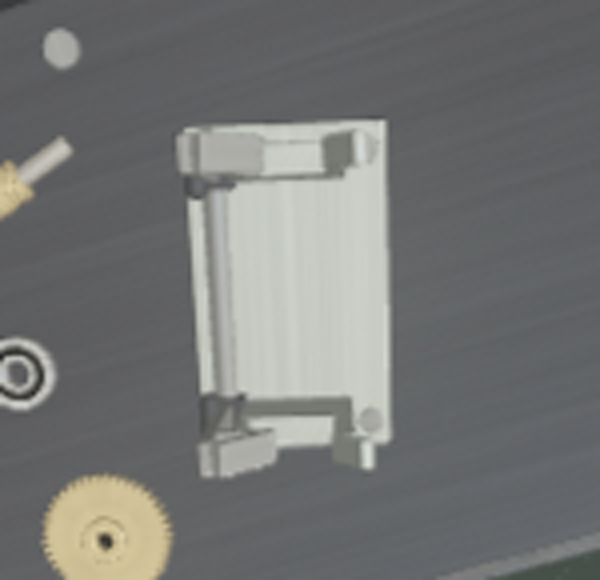

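```bash
python3 - <<'E'
from h import *
import pickle
c=pickle.load(open("w2.pkl","rb"))
f=lambda cx,cy,z:onz(c,177+cx/4-.4,35+cy/4-.4,z)
yaw=np.radians(14);ex=np.array([np.cos(yaw),np.sin(yaw),0]);ey=np.array([-ex[1],ex[0],0])
O=np.array([.586,.13,0])
for n,cx,cy,z in[("farprong flare top",357,148,.184),("nearprong flare top",362,455,.184),
 ("far prong outer",379,148,.184),("near prong outer",376,455,.184),("far prong lower",323,148,.172),("near prong lower",334,455,.172),
 ("far jaw out",178,152,.185),("near jaw out",201,458,.185),("far lip tip",262,152,.17),("near lip tip",275,450,.17),
 ("base TL",188,126,.105),("base TR",386,121,.105),("base BR",391,442,.105),
 ("far fork far edge",340,130,.184),("near fork near edge",340,468,.184)]:
    P=f(cx,cy,z);d=P-O;print(n,P.round(4),"along %.1f lat %.1f"%(1e3*d@ex,1e3*d@ey))
# tube from w1
c=pickle.load(open("w1.pkl","rb"))
g=lambda cx,cy,z:onz(c,110+(cx-410)/5-.4,84+cy/5-.4,z)
a=g(506,65,.116);b=g(545,340,.116);print("tube",a,b,np.linalg.norm(a-b),np.degrees(np.arctan2(*(a-b)[1::-1])),(a+b)/2)
h=g(546,385,.132);h2=g(540,465,.132);print("handle top ends",h,h2)
E
```

```text
farprong flare top [0.6296 0.1267 0.184 ] along 41.5 lat -13.8
nearprong flare top [0.5601 0.1078 0.184 ] along -30.5 lat -15.3
far prong outer [0.6308 0.1217 0.184 ] along 41.5 lat -18.9
near prong outer [0.5609 0.1043 0.184 ] along -30.5 lat -18.8
far prong lower [0.6284 0.1346 0.172 ] along 42.3 lat -5.9
near prong lower [0.5562 0.114  0.172 ] along -32.8 lat -8.3
far jaw out [0.6189 0.1669 0.185 ] along 40.8 lat 27.8
near jaw out [0.5499 0.147  0.185 ] along -30.9 lat 25.2
far lip tip [0.6241 0.1488 0.17  ] along 41.6 lat 9.0
near lip tip [0.5535 0.1293 0.17  ] along -31.7 lat 7.2
base TL [0.6287 0.1755 0.105 ] along 52.5 lat 33.8
base TR [0.6439 0.1192 0.105 ] along 53.5 lat -24.5
base BR [0.5525 0.0936 0.105 ] along -41.3 lat -27.2
far fork far edge [0.6324 0.1315 0.184 ] along 45.4 lat -9.8
near fork near edge [0.5556 0.1124 0.184 ] along -33.8 lat -9.8
tube [0.5530126  0.32988993 0.116     ] [0.46650131 0.30783908 0.116     ] 0.08927734206713595 14.299621232734294 [0.50975695 0.3188645  0.116     ]
handle top ends [0.45615608 0.3000446  0.132     ] [0.42790469 0.29893402 0.132     ]
```

The forks come out 72.0 mm apart, which matches, and the tube measures 89 mm (true 90). That puts the seat near (0.590, 0.135) at yaw 15.6°, and the tube middle at (0.510, 0.319) at yaw 14.2°. Now the grasp.

Call:
step_arm(moves=[0,0,0,7,-50,0,1,0,0,0,14,-100,0,1,0,0,0,21,-150,0,1,0,0,0,28,-200,0,1,0,0,0,28,-207,20,1])

```text
clock: 3.82
tcp_pos: [0.5092, 0.3251, 0.2941]
eef_rot: [-0.002, 0.992, 0.123, 0.002]
force: [-0.2, 0.2, 0.3]
grip_width: 1.0
grasp_force: 0.0
```

Call:
step_arm(moves=[0,0,0,0,0,55,1,0,0,0,0,0,110,1,0,0,0,0,0,150,1,0,0,0,0,0,160,1,0,0,0,0,0,160,1])

```text
clock: 4.45
tcp_pos: [0.5106, 0.32, 0.1322]
eef_rot: [-0.0, 0.993, 0.12, 0.001]
force: [-1.0, -0.3, 1.1]
grip_width: 0.999
grasp_force: 0.0
```

```bash
python3 - <<'E'
from h import *
o=bot.get_obs();p=o['tcp_pos'];M=Rt(o).as_matrix();print(p,M[:,0].round(4),M[:,2].round(4),o['force'])
T=np.array([.5097,.3192,.104]);print((M.T@(T-p)*1e3).round(1))
E
```

```text
[0.51060086 0.32000594 0.13221976] [0.9714 0.2376 0.0011] [ 1.e-03  5.e-04 -1.e+00] [-1.01954255 -0.25075908  1.08004444]
[-1.1  0.6 28.2]
```

Call:
step_arm(moves=[0,0,0,-1,0,15,1,0,0,0,-1,0,28,1,0,0,0,-1,0,28,0.6,0,0,0,-1,0,28,0.2,0,0,0,-1,0,28,0], newtons=80)

```text
clock: 5.08
tcp_pos: [0.5089, 0.3202, 0.1034]
eef_rot: [-0.0, 0.993, 0.12, 0.0]
force: [0.6, 0.2, 0.5]
grip_width: 0.378
grasp_force: 0.0
```

Call:
step_arm(moves=[0,0,0,0,0,0,0,0,0,0,0,0,0,0,0,0,0,0,0,0,0,0,0,0,0,0,0,0])

```text
clock: 5.58
tcp_pos: [0.5103, 0.3211, 0.1056]
eef_rot: [-0.001, 0.993, 0.12, 0.002]
force: [-0.4, -0.5, 14.7]
grip_width: -0.0
grasp_force: 7.1
```

```bash
python3 - <<'E'
from h import *
o=bot.get_obs();print(o['tcp_pos'],o['grip_width'],o['force'],o['grasp_force'])
w=bot.snapshot("wrist");t=bot.snapshot("top")
cv2.imwrite("pics/w3.png",w)
a=np.zeros((400,800,3),np.uint8);a[:384,:400]=w[:,56:456];a[:400,400:]=cv2.resize(t[180:280,130:230],None,fx=4,fy=4,interpolation=cv2.INTER_CUBIC)
cv2.imwrite("pics/c3.png",a)
E
```

```text
[0.51029907 0.32110238 0.10558205] -0.000210937355484168 [-0.40507765 -0.46460492 14.66997613] 7.123852372169495
```

View pics/c3.png

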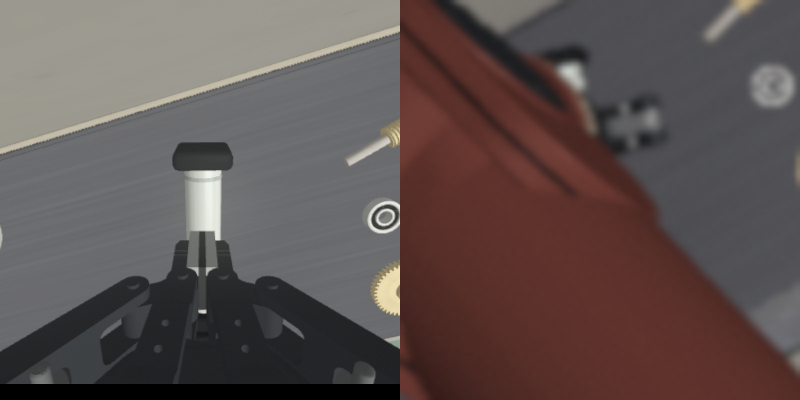

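```bash
python3 - <<'E'
from h import *
o=bot.get_obs();p=o['tcp_pos'];M=Rt(o).as_matrix();c=bot.camera_info("wrist")
print("tcp",proj(c,p),"grasp",proj(c,p-.019*M[:,2]))
for s in(55,45,30,11,0,-45):
  for z in(.126,.116):print(s,z,proj(c,np.array([.5097,.3192,0])+[.9703*s/1e3,.242*s/1e3,z]).round(0),end=' ')
a=cv2.imread("pics/w3.png");cv2.imwrite("pics/c4.png",cv2.resize(a[130:330,190:330],None,fx=4,fy=3,interpolation=cv2.INTER_CUBIC))
E
```

```text
tcp [257.11306974 229.44703609] grasp [257.07839549 244.77737386]
55 0.126 [260. 150.] 55 0.116 [260. 146.] 45 0.126 [260. 169.] 45 0.116 [260. 165.] 30 0.126 [260. 197.] 30 0.116 [260. 191.] 11 0.126 [260. 230.] 11 0.116 [260. 222.] 0 0.126 [260. 248.] 0 0.116 [260. 239.] -45 0.126 [260. 313.] -45 0.116 [260. 302.]
```

View pics/c4.png

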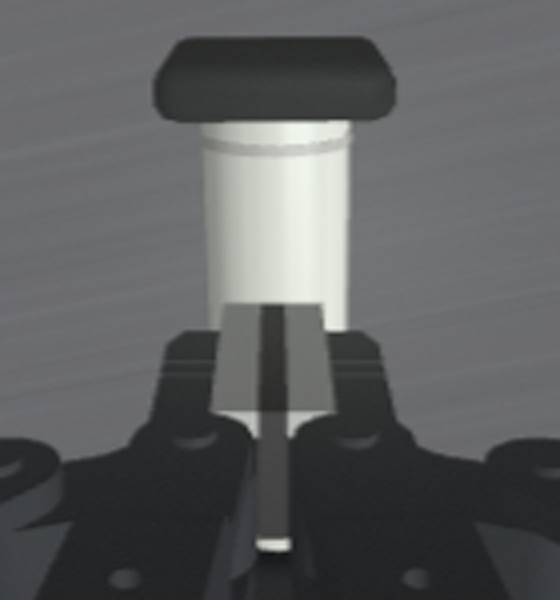

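```bash
python3 - <<'E'
from h import *
c=bot.camera_info("wrist");o=bot.get_obs();p=o['tcp_pos'];M=Rt(o).as_matrix()
K=np.array(c['intrinsics']);print(K[0,0], 20*K[0,0]/37.5, 30*K[0,0]/60)
# tube edges at crop y~135 (v=175) and far ring; intersect rays with z planes
f=lambda x,y,z:onz(c,190+x/4-.4,130+y/3-.3,z)
for z in(.096,.106,.116,.126):
    a,b=f(204,150,z),f(350,150,z);m=(a+b)/2
    print(z,"tube width",1e3*np.linalg.norm(a-b),"mid in tool",(M.T@(m-p)*1e3).round(1))
for z in(.112,.132):
    a,b=f(155,85,z),f(395,85,z);print("collar",z,1e3*np.linalg.norm(a-b),(M.T@((a+b)/2-p)*1e3).round(1))
# pad front edges: tip y=305 x 222..322 ; top y=412 x 213..334 ; plane at tool x=+11 and 0
O,_=ray(c,0,0)
for s in(11,0):
  for x,y in((222,305),(322,305),(213,412),(334,412)):
    _,d=ray(c,190+x/4-.4,130+y/3-.3);k=((s/1e3)-M[:,0]@(O-p))/(M[:,0]@d);print(s,(M.T@(O+k*d-p)*1e3).round(1))
E
```

```text
289.2938553538939 154.2900561887434 144.64692767694694
0.096 tube width 22.734674954154883 mid in tool [29.4  1.1  9.7]
0.106 tube width 21.418923369916637 mid in tool [32.5  1.  -0.3]
0.116 tube width 20.10317178567837 mid in tool [ 35.5   1.  -10.3]
0.126 tube width 18.7874202014401 mid in tool [ 38.5   0.9 -20.3]
collar 0.112 33.10621179006402 [46.7  0.7 -6.2]
collar 0.132 28.88317111065268 [ 51.2   0.6 -26.2]
11 [ 11.   -6.4 -24.2]
11 [ 11.    6.9 -24.2]
11 [ 11.   -6.  -57.1]
11 [ 11.    6.8 -57.2]
0 [ 0.  -7.4 -2.6]
0 [-0.   8.  -2.6]
0 [  0.   -6.9 -40.7]
0 [ -0.    7.9 -40.7]
```

```bash
python3 - <<'E'
from h import *
import pickle
c=pickle.load(open("w1.pkl","rb"));p=np.array([0.53161543,0.11234755,0.43981362])
M=np.array([[.971,.24,-.002],[.24,-.971,0],[-.002,0,-1]])
for x in(11,0,-11):
  for z in(-13,-34):
    print(x,z,[proj(c,p+M@(np.array([x,y,z])/1e3)).round(0).tolist() for y in(-57,-42.5,42.5,57)])
# dark finger silhouette rows in w1: topmost dark row per column
a=cv2.imread("pics/w1.png").max(2)
for u in(140,150,155,160,165,170,175,180):print(u,a[235:300:5,u])
# current pads tip rows along u for gray
b=cv2.imread("pics/w3.png").max(2)
for u in(247,250,254,258,262,266,270):print(u,b[222:250:2,u])
E
```

```text
11 -13 [[157.0, 222.0], [182.0, 222.0], [332.0, 222.0], [357.0, 222.0]]
11 -34 [[143.0, 240.0], [172.0, 240.0], [342.0, 240.0], [371.0, 240.0]]
0 -13 [[159.0, 240.0], [184.0, 240.0], [330.0, 240.0], [355.0, 240.0]]
0 -34 [[146.0, 260.0], [174.0, 260.0], [340.0, 259.0], [368.0, 259.0]]
-11 -13 [[161.0, 256.0], [185.0, 256.0], [329.0, 256.0], [353.0, 256.0]]
-11 -34 [[148.0, 278.0], [176.0, 278.0], [338.0, 278.0], [366.0, 278.0]]
140 [111 113 113 113 121  37  45  91  92  93  91 165 165]
150 [108 112 112 113  92  93  93  93  36  44  43  44  43]
155 [109 110 108  94  93  93  41  45  45  45  45  45  44]
160 [111 109  93  94  60  40  47  47  46  47  45  47  46]
165 [107 117  87  41  49  49  48  48  46  48  48  48  46]
170 [112 142  48  49  49  51  50  49  50  49  49  56 113]
175 [108 125 147 166 159 154 100  51  74 155 114 113 114]
180 [111 128 147 163 166 170 172 177 176 172 120 113 115]
247 [173 172 171 170 159 114 115 114 114 113 113 113 113 112]
250 [190 189 189 189 176 115 115 114 114 113 114 113 113 112]
254 [206 205 205 205 190 115 115 104 104 104 102 103 102  91]
258 [219 219 219 219 195  60  60  59  58  58  56  55  54  53]
262 [233 233 232 232 214 115 116 112 111 111 111 111 107 106]
266 [239 239 239 238 220 116 116 116 115 115 114 114 114 114]
270 [231 231 231 231 214 170 143 123 115 114 114 114 113 113]
```

Call:
step_arm(moves=[0,0,0,0,0,-15,0,0,0,0,0,0,-40,0,0,0,0,0,0,-40,0])

```text
clock: 6.05
tcp_pos: [0.5096, 0.3208, 0.1452]
eef_rot: [-0.001, 0.993, 0.12, 0.002]
force: [0.1, 0.1, 0.1]
grip_width: 0.003
grasp_force: 0.0
```

```bash
python3 - <<'E'
from h import *
o=bot.get_obs();print(o['tcp_pos'],o['grip_width'],o['force'])
a=bot.snapshot("wrist");cv2.imwrite("pics/w5.png",a);b=a.max(2)
for u in(247,250,254,258,262,266,270):print(u,b[212:250:2,u])
cv2.imwrite("pics/c5.png",np.hstack([cv2.resize(x[130:330,190:325],None,fx=2.9,fy=2.9,interpolation=cv2.INTER_CUBIC) for x in(cv2.imread("pics/w3.png"),a)]))
E
```

```text
[0.50955947 0.32079924 0.14523392] 0.002531415061338618 [0.14254714 0.06849273 0.08889097]
247 [144 143 142 143 142 140 140 140 140 132 111 110 110 110 109 110 110 110
 108]
250 [175 174 174 174 174 172 173 172 171 160 112 111 111 111 110 110 110 110
 109]
254 [199 199 198 198 198 198 199 198 197 183 111 112 103 100  99 100  99  99
  89]
258 [215 215 215 214 215 214 214 214 214 191  57  56  56  55  53  52  52  50
  49]
262 [233 232 232 232 232 231 230 230 230 213 112 112 109 107 108 107 107 106
 103]
266 [233 233 232 232 232 232 232 232 232 214 112 113 112 112 111 111 111 110
 110]
270 [228 228 228 228 228 228 228 228 228 224 167 147 119 111 110 110 110 110
 110]
```

View pics/c5.png

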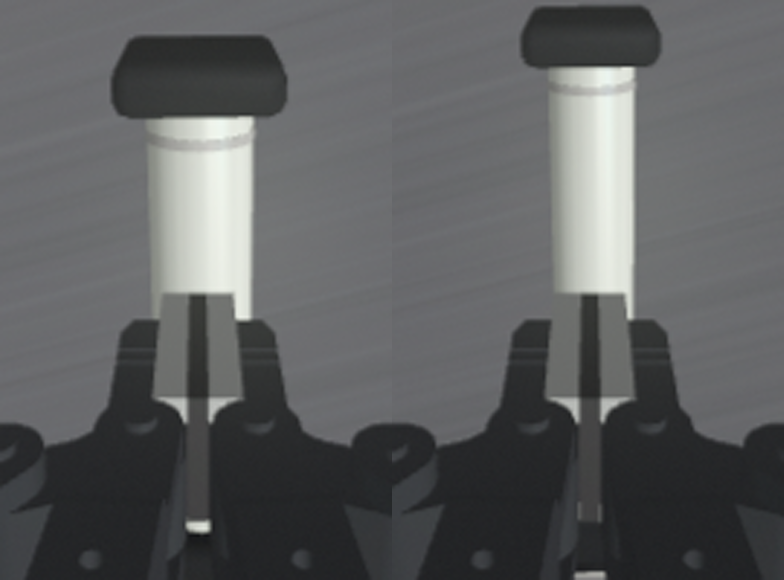

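The two views show the gripper unchanged, with the shut tips at crop y≈293 sitting on top of the tube. So the real fingertips stand about 20 mm behind the reported TCP: the tips touched the tube top at z=0.126 while the TCP read 0.1056. The tube hasn't moved. I'll regrasp about 18 mm lower and watch the force.

Call:
step_arm(moves=[0,0,0,0,1,0,0.7,0,0,0,0,1,0,0.7,0,0,0,0,1,0,0.7,0,0,0,0,1,30,0.7,0,0,0,0,1,45,0.7])

```text
clock: 6.72
tcp_pos: [0.5083, 0.3184, 0.0964]
eef_rot: [0.0, 0.993, 0.12, -0.001]
force: [-0.0, 0.3, -0.2]
grip_width: 0.7
grasp_force: 0.0
```

Call:
step_arm(moves=[0,0,0,0,0,8,0.7,0,0,0,0,0,14,0.7,0,0,0,0,0,14,0.7])

```text
clock: 7.1
tcp_pos: [0.5089, 0.319, 0.084]
eef_rot: [-0.0, 0.993, 0.12, -0.0]
force: [0.4, 0.1, 1.0]
grip_width: 0.698
grasp_force: 0.0
```

No contact at z=0.084, below the shelf top, which confirms the offset. Close now.

Call:
step_arm(moves=[0,0,0,0,0,0,0.2,0,0,0,0,0,0,0.1,0,0,0,0,0,0,0,0,0,0,0,0,0,0,0,0,0,0,0,0,0], newtons=80)

```text
clock: 7.72
tcp_pos: [0.5092, 0.3192, 0.0847]
eef_rot: [-0.0, 0.993, 0.12, 0.0]
force: [-1.0, -1.2, 6.0]
grip_width: 0.206
grasp_force: 78.1
```

Call:
step_arm(moves=[0,0,0,0,0,-20,0,0,0,0,0,0,-60,0,0,0,0,0,0,-100,0,0,0,0,0,0,-140,0,0,0,-1,5,30,-140,0])

```text
clock: 8.35
tcp_pos: [0.5207, 0.2948, 0.229]
eef_rot: [-0.002, 0.991, 0.132, 0.003]
force: [1.0, 0.3, -2.5]
grip_width: 0.204
grasp_force: 78.4
```

Call:
step_arm(moves=[0,0,-0.8,7,40,0,0,0,0,-0.8,14,80,0,0,0,0,-0.8,21,120,0,0,0,0,-0.8,29,160,0,0,0,0,-0.8,29,167,0,0])

```text
clock: 8.98
tcp_pos: [0.5929, 0.1331, 0.2245]
eef_rot: [0.001, 0.991, 0.133, 0.0]
force: [-0.2, 0.9, -2.1]
grip_width: 0.2
grasp_force: 78.4
```

```bash
python3 - <<'E'
from h import *
import pickle
o=bot.get_obs();p=o['tcp_pos'];M=Rt(o).as_matrix();print(p,o['grip_width'],o['grasp_force'],np.degrees(np.arctan2(M[1,0],M[0,0])),M[:,2].round(4))
c=bot.camera_info("wrist");a=bot.snapshot("wrist");cv2.imwrite("pics/w6.png",a);pickle.dump(c,open("w6.pkl","wb"))
t=bot.snapshot("top");cv2.imwrite("pics/t6.png",t)
T=np.array([.5899,.1353,p[2]]);print((M.T@(T-p)*1e3).round(1))
print(proj(c,p+M@np.array([.05,0,-.031])))
g=a.max(2);print([ (v,[int(x) for x in np.flatnonzero(g[v,200:320]<60)[[0,-1]]+200] if (g[v,200:320]<60).any() else None) for v in range(130,240,6)])
E
```

```text
[0.59289232 0.13309418 0.22447913] 0.2003001544897728 78.44372034072876 15.313178515371032 [ 3.e-04 -1.e-03 -1.e+00]
[-2.3 -2.9 -0. ]
[256.92939626 162.74902229]
[(130, None), (136, None), (142, None), (148, [231, 285]), (154, [227, 288]), (160, [225, 291]), (166, [223, 292]), (172, [223, 292]), (178, [228, 287]), (184, None), (190, None), (196, None), (202, None), (208, None), (214, None), (220, None), (226, None), (232, None), (238, None)]
```

Call:
step_arm(moves=[0,0,-0.3,-2.3,-2.9,10,0,0,0,-0.3,-2.3,-2.9,35,0,0,0,-0.3,-2.3,-2.9,55,0,0,0,-0.3,-2.3,-2.9,60,0,0,0,-0.3,-2.3,-2.9,60,0], newtons=90)

```text
clock: 9.7
tcp_pos: [0.5884, 0.1395, 0.1639]
eef_rot: [-0.0, 0.99, 0.139, -0.0]
force: [-0.0, -0.1, -2.5]
grip_width: 0.196
grasp_force: 89.9
```

```bash
python3 - <<'E'
from h import *
import pickle
o=bot.get_obs();p=o['tcp_pos'];M=Rt(o).as_matrix();print(p,o['force'],o['wrist_torque'])
T=np.array([.5899,.1353,p[2]]);print((M.T@(T-p)*1e3).round(1))
a=bot.snapshot("wrist");cv2.imwrite("pics/w7.png",a);pickle.dump(bot.camera_info("wrist"),open("w7.pkl","wb"))
cv2.imwrite("pics/c7.png",cv2.resize(a[90:290,160:355],None,fx=3,fy=3,interpolation=cv2.INTER_CUBIC))
E
```

```text
[0.58844314 0.13953856 0.16388908] [-0.01313968 -0.10435696 -2.54116967] [-0.0122118  -0.03511412 -0.00701935]
[ 0.2  4.5 -0. ]
```

View pics/c7.png

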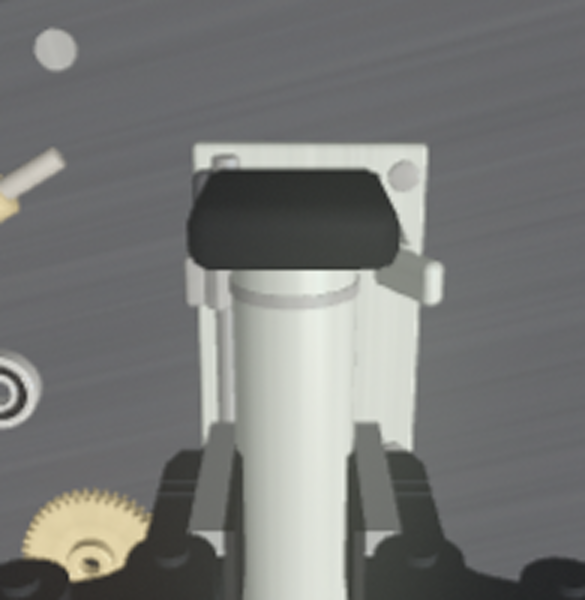

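The tube is held level and straight. The prong is to its right at (375–443,280) and the jaw to its left at (187–225,285). The tube sits left of the slot centre.

```bash
python3 - <<'E'
from h import *
import pickle
o=bot.get_obs();p=o['tcp_pos'];M=Rt(o).as_matrix();print(p,o['force'])
c=pickle.load(open("w7.pkl","rb"))
f=lambda x,y,z:(M.T@(onz(c,160+x/3-.4,90+y/3-.4,z)-p)*1e3).round(1)
print("prong outer",f(443,285,.184),"flare top",f(424,285,.184),"flare low",f(376,280,.172),"jaw outer",f(187,285,.185))
print("tube edges",f(235,300,.195),f(357,300,.195),f(235,450,.195))
print("collar near-top edge",f(295,240,.211),"far top",f(295,170,.211))
E
```

```text
[0.58881137 0.13954965 0.16448152] [ 0.91776582  0.05163595 -2.64327235]
prong outer [ 35.6  26.2 -19.5] flare top [ 35.6  22.9 -19.5] flare low [32.7 15.7 -7.5] jaw outer [ 35.9 -18.1 -20.5]
tube edges [ 36.6  -9.2 -30.5] [ 36.6  10.5 -30.5] [  9.5  -9.8 -30.5]
collar near-top edge [ 50.8   0.4 -46.5] far top [ 60.6   0.4 -46.5]
```

Call:
step_arm(moves=[0,0,0,-1,3.8,0,0,0,0,0,-1,3.8,0,0,0,0,0,-1,3.8,8,0,0,0,0,-1,3.8,15,0,0,0,0,-1,3.8,15,0])

```text
clock: 10.38
tcp_pos: [0.5886, 0.1347, 0.1483]
eef_rot: [0.0, 0.99, 0.138, -0.0]
force: [0.4, -1.3, -1.1]
grip_width: 0.199
grasp_force: 90.6
```

Call:
step_arm(moves=[0,0,0,0,0,5,0,0,0,0,0,0,10,0,0,0,0,0,0,15,0,0,0,0,0,0,20,0,0,0,0,0,0,20,0])

```text
clock: 11.0
tcp_pos: [0.5878, 0.1353, 0.1277]
eef_rot: [-0.0, 0.99, 0.139, -0.001]
force: [1.0, 0.2, -6.6]
grip_width: 0.201
grasp_force: 89.7
```

Call:
step_arm(moves=[0,0,0,0,0,3,0,0,0,0,0,0,5,0,0,0,0,0,0,6,0,0,0,0,0,0,6,0])

```text
clock: 11.5
tcp_pos: [0.5888, 0.1356, 0.1237]
eef_rot: [-0.0, 0.99, 0.138, 0.0]
force: [-3.1, 0.2, 4.0]
grip_width: 0.195
grasp_force: 91.0
```

Seated at exactly the predicted height: z=0.1237, so the tube axis is at 0.155. Before pulling I'll check the lathe heights along the pull corridor by matching the earlier wrist views. Meanwhile release and lift.

Call:
step_arm(moves=[0,0,0,0,0,-2,0.6,0,0,0,0,0,-2,0.6,0,0,0,0,0,-2,0.6,0,0,0,0,0,-30,0.6,0,0,0,0,0,-85,0.6])

```text
clock: 12.12
tcp_pos: [0.5874, 0.1345, 0.2067]
eef_rot: [0.0, 0.99, 0.138, -0.002]
force: [1.6, 0.6, 0.8]
grip_width: 0.598
grasp_force: 0.0
```

```bash
python3 - <<'E'
from h import *
import pickle
o=bot.get_obs();print(o['clock'],o['tcp_pos'],o['grip_width'],o['force'])
c5=bot.camera_info("wrist");a5=bot.snapshot("wrist");cv2.imwrite("pics/w8.png",a5);pickle.dump(c5,open("w8.pkl","wb"))
c1,c2=[pickle.load(open(f"w{i}.pkl","rb")) for i in(1,2)]
ct=bot.camera_info("top")
ims=[cv2.imread(f"pics/{n}.png",0) for n in("w1","w2","top0")];cs=[c1,c2,ct]
S=cv2.SIFT_create(4000,contrastThreshold=.01)
F=[S.detectAndCompute(i,None) for i in ims]
yaw=np.radians(15.7);ex=np.array([np.cos(yaw),np.sin(yaw)]);ey=np.array([-ex[1],ex[0]]);O=np.array([.5895,.135])
P=lambda c:np.array(c['intrinsics'])@np.c_[np.array(c['R']),np.array(c['t'])]
out=[]
for i,j in((0,1),(0,2),(1,2)):
    for m in cv2.BFMatcher(crossCheck=True).match(F[i][1],F[j][1]):
        a=np.array(F[i][0][m.queryIdx].pt);b=np.array(F[j][0][m.trainIdx].pt)
        X=cv2.triangulatePoints(P(cs[i]),P(cs[j]),a,b)[:,0];X=X[:3]/X[3]
        e=max(np.abs(proj(cs[i],X)-a).max(),np.abs(proj(cs[j],X)-b).max())
        d=X[:2]-O;s,l=d@ex,d@ey
        if e<1 and -.22<s<-.08 and abs(l)<.09 and -.05<X[2]<.3: out.append((round(s*1e3),round(l*1e3),round(X[2]*1e3),i*10+j))
for r in sorted(out):print(r,end=' ')
E
```

```text
12.125 [0.58735676 0.13453508 0.20665194] 0.5976664035657634 [1.56034748 0.60122116 0.77026337]
(-202, 81, 175, 1) (-199, -53, 158, 1) (-198, -36, 151, 1) (-179, -74, 129, 1) (-178, -36, 131, 1) (-173, -31, 105, 1) (-172, -58, 152, 1) (-169, -81, 166, 1) (-166, -84, 152, 1) (-161, -12, 55, 1) (-161, 2, 49, 1) (-160, -1, 53, 2) (-159, 18, 60, 1) (-158, -47, 107, 1) (-154, -62, 106, 1) (-153, -84, 112, 1) (-152, -3, 63, 1) (-152, -2, 64, 2) (-150, -76, 105, 1) (-150, -58, 107, 1) (-148, -51, 103, 1) (-147, -7, 48, 1) (-142, -25, 77, 1) (-136, -82, 104, 1) (-133, -21, 80, 1) (-126, -85, 87, 1)
```

```bash
python3 - <<'E'
from h import *
import pickle
c=pickle.load(open("w8.pkl","rb"));a=cv2.imread("pics/w8.png").max(2)
u,v=proj(c,[.5895+.0481,.135+.0135,.171]);print(u,v)
m=(a<62).astype(np.uint8);m[200:]=0
n,l,s,ce=cv2.connectedComponentsWithStats(m)
for i in range(1,n):
    if s[i,4]>150 and abs(ce[i,0]-u)<40 and abs(ce[i,1]-v)<40:
        x,y,w,h,A=s[i];print(s[i],ce[i])
        for r in range(y,y+h,2):
            k=np.flatnonzero(l[r]==i)
            A0,B0=onz(c,k[0]-.5,r,.171),onz(c,k[-1]+.5,r,.171);mm=(A0+B0)/2
            print(r,k[0],k[-1],"w%.1f"%(1e3*np.linalg.norm(A0-B0)),mm.round(4))
E
```

```text
257.6649881544629 136.71358581142042
[231 125  46  18 484] [250.32024793 131.55578512]
125 241 269 w19.5 [0.6447 0.1524 0.171 ]
127 237 276 w27.0 [0.6437 0.151  0.171 ]
129 234 276 w29.1 [0.6421 0.1517 0.171 ]
131 232 276 w30.5 [0.6406 0.1519 0.171 ]
133 232 276 w30.6 [0.6393 0.1516 0.171 ]
135 231 275 w30.6 [0.6378 0.1519 0.171 ]
137 232 251 w13.7 [0.6344 0.1591 0.171 ]
139 232 248 w11.6 [0.6328 0.1597 0.171 ]
141 234 248 w10.3 [0.6317 0.1587 0.171 ]
```

Call:
step_arm(moves=[0,0,0,-36,0,0,0.65,0,0,0,-72,0,0,0.65,0,0,0,-72,0,0,0.65])

```text
clock: 12.55
tcp_pos: [0.5181, 0.1149, 0.2082]
eef_rot: [0.001, 0.99, 0.138, 0.0]
force: [-0.0, -0.4, 0.4]
grip_width: 0.65
grasp_force: 0.0
```

```bash
python3 - <<'E'
from h import *
import pickle
bot.snapshot("wrist");bot.snapshot("wrist")
o=bot.get_obs();p=o['tcp_pos'];M=Rt(o).as_matrix();print(p,o['dq'])
c=bot.camera_info("wrist");im=bot.snapshot("wrist");cv2.imwrite("pics/w9.png",im);a=im.max(2)
m=(a<62).astype(np.uint8)
n,l,s,ce=cv2.connectedComponentsWithStats(m)
O=np.array([.5895,.135,.155]);yaw=np.radians(15.7);ex=np.array([np.cos(yaw),np.sin(yaw),0]);ey=np.array([-ex[1],ex[0],0])
for nm,sa in(("farcollar",.05),("nearcollar",-.05),("handle",-.073)):
    u,v=proj(c,O+sa*ex+[0,0,.016]);print(nm,u,v)
for i in range(1,n):
    if s[i,4]>150 and s[i,1]<260 and 200<ce[i,0]<320:
        x,y,w,h,A=s[i];print("blob",s[i])
        for r in range(y,y+h,max(1,h//10)):
            k=np.flatnonzero(l[r]==i);A0,B0=onz(c,k[0]-.5,r,.171),onz(c,k[-1]+.5,r,.171);d=(A0+B0)/2-O
            print(r,k[0],k[-1],"w%.1f s%.1f lat%.1f"%(1e3*np.linalg.norm(A0-B0),1e3*d@ex,1e3*d@ey))
E
```

```text
[0.51997477 0.1152979  0.20826838] [-0.00807606  0.02467392  0.00052139 -0.01972263  0.0010593  -0.00018136
 -0.00088455]
farcollar 257.4473133002236 21.502389187198588
nearcollar 257.0140592135527 178.18219777057342
handle 256.9322747182622 207.75832748621144
blob [228  13  51  25 945]
13 265 270 w3.6 s54.6 lat-6.1
15 231 273 w26.2 s53.5 lat3.3
17 229 274 w28.0 s52.4 lat3.6
19 228 275 w29.3 s51.3 lat3.6
21 228 276 w30.0 s50.3 lat3.3
23 228 277 w30.7 s49.2 lat3.0
25 228 277 w30.7 s48.1 lat3.0
27 228 278 w31.4 s47.0 lat2.7
29 229 278 w30.8 s45.9 lat2.4
31 230 278 w30.3 s44.8 lat2.1
33 233 278 w28.5 s43.7 lat1.2
35 238 277 w24.8 s42.6 lat-0.1
37 271 274 w2.5 s41.5 lat-9.4
blob [ 233  164   43   61 2023]
164 269 271 w2.1 s-39.5 lat-9.2
170 235 275 w29.3 s-43.9 lat1.5
176 233 273 w29.5 s-48.4 lat2.9
182 238 273 w26.1 s-52.9 lat1.1
188 235 273 w28.4 s-57.5 lat2.2
194 235 270 w26.4 s-62.1 lat3.3
200 235 270 w26.6 s-66.8 lat3.3
206 235 270 w26.8 s-71.6 lat3.3
212 235 270 w27.0 s-76.4 lat3.3
218 235 270 w27.2 s-81.3 lat3.3
224 261 267 w5.3 s-86.3 lat-5.4
blob [    0   235   512   149 33821]
235 202 314 w87.1 s-95.6 lat-0.9
249 176 339 w128.6 s-107.9 lat-0.6
263 169 348 w143.6 s-120.5 lat-1.4
277 157 384 w185.2 s-133.6 lat-11.3
291 97 505 w338.4 s-147.1 lat-36.9
305 81 468 w326.9 s-161.3 lat-15.3
319 66 450 w330.4 s-175.9 lat-1.4
333 50 465 w363.9 s-191.1 lat-1.1
347 35 480 w397.8 s-206.9 lat-1.2
361 20 495 w433.0 s-223.3 lat-1.3
375 5 510 w469.7 s-240.4 lat-1.4
```

```bash
python3 - <<'E'
from h import *
import pickle
o=bot.get_obs();p=o['tcp_pos'];c=bot.camera_info("wrist");a=cv2.imread("pics/w9.png",0)
O=np.array([.5895,.135,0]);yaw=np.radians(15.7);ex=np.array([np.cos(yaw),np.sin(yaw),0]);ey=np.array([-ex[1],ex[0],0])
for nm,cc,img in(("w9",c,a),("w2",pickle.load(open("w2.pkl","rb")),cv2.imread("pics/w2.png",0))):
  for s in(36,-36):
    print(nm,s)
    for ds in(-2,0,2):
      q=np.array([proj(cc,O+(s+ds)/1e3*ex+l/1e3*ey+[0,0,.1845]) for l in np.arange(34,-32,-1.)],np.float32)
      print(cv2.remap(img,q[:,:1],q[:,1:],cv2.INTER_LINEAR)[:,0].tolist())
E
```

```text
w9 36
[99, 99, 99, 99, 99, 100, 100, 99, 99, 100, 97, 141, 173, 180, 153, 138, 160, 182, 181, 181, 181, 181, 181, 181, 181, 181, 180, 181, 180, 182, 183, 200, 211, 218, 225, 226, 223, 218, 217, 212, 201, 200, 210, 170, 127, 128, 128, 128, 127, 127, 127, 125, 167, 208, 209, 137, 102, 102, 102, 102, 101, 101, 101, 100, 100, 100]
[96, 96, 96, 98, 98, 99, 100, 100, 100, 100, 98, 141, 174, 182, 148, 133, 157, 181, 180, 180, 179, 179, 179, 179, 178, 178, 178, 178, 178, 181, 169, 167, 175, 180, 191, 198, 183, 179, 181, 181, 177, 189, 203, 201, 139, 126, 127, 127, 127, 126, 126, 126, 171, 218, 217, 146, 98, 98, 99, 99, 100, 100, 100, 99, 99, 100]
[97, 98, 98, 98, 98, 98, 97, 97, 97, 97, 98, 142, 173, 180, 152, 135, 157, 180, 178, 178, 178, 178, 178, 179, 179, 180, 180, 180, 181, 181, 186, 200, 211, 218, 224, 225, 222, 218, 216, 212, 201, 127, 103, 104, 120, 127, 126, 126, 126, 125, 125, 123, 179, 214, 213, 138, 99, 99, 99, 98, 97, 98, 97, 96, 96, 95]
w9 -36
[103, 104, 103, 104, 104, 104, 104, 103, 103, 103, 104, 141, 170, 175, 151, 138, 155, 182, 181, 181, 181, 179, 153, 120, 114, 122, 145, 
[... 2048 characters left out ...]
, 154, 199, 205, 161, 113, 103, 102, 102, 102, 102, 102, 102, 102, 101]
[97, 98, 97, 97, 98, 98, 98, 98, 99, 98, 99, 120, 159, 164, 152, 136, 140, 171, 174, 172, 173, 173, 173, 173, 173, 173, 172, 173, 172, 170, 151, 113, 98, 99, 100, 99, 100, 99, 100, 100, 99, 99, 99, 99, 99, 113, 119, 120, 120, 120, 119, 117, 158, 202, 210, 166, 116, 101, 100, 100, 100, 101, 101, 102, 102, 102]
[99, 99, 99, 99, 99, 99, 99, 99, 98, 97, 99, 119, 155, 163, 144, 130, 137, 173, 175, 172, 172, 172, 171, 172, 172, 172, 171, 173, 172, 172, 175, 136, 111, 108, 107, 107, 107, 106, 104, 104, 103, 103, 104, 100, 102, 114, 119, 120, 120, 119, 119, 118, 162, 203, 208, 168, 122, 109, 107, 103, 100, 100, 100, 100, 99, 99]
```

Jaw and prong edges match the earlier view to within 0.5 mm: jaw outer edge at +23 and lip to +4, now overlapping the tube. So the jaw has closed over the tube. Both collars measure 30 mm wide at the seated height, so it's fully seated. Next I'll centre on the handle (3 mm sideways) and descend.

Call:
step_arm(moves=[0,0,0,-1,-3,20,0.65,0,0,0,-1,-3,50,0.65,0,0,0,-1,-3,75,0.65,0,0,0,-1,-3,88,0.65,0,0,0,-1,-3,88,0.65])

```text
clock: 13.32
tcp_pos: [0.5176, 0.1183, 0.1193]
eef_rot: [-0.0, 0.99, 0.138, -0.001]
force: [-0.5, -0.3, -0.3]
grip_width: 0.65
grasp_force: 0.0
```

Call:
step_arm(moves=[0,0,0,0,0,0,0.4,0,0,0,0,0,0,0.2,0,0,0,0,0,0,0.1,0,0,0,0,0,0,0,0,0,0,0,0,0,0], newtons=50)

```text
clock: 13.95
tcp_pos: [0.5185, 0.1182, 0.1209]
eef_rot: [0.0, 0.99, 0.138, 0.001]
force: [0.6, -0.4, 6.2]
grip_width: 0.316
grasp_force: 53.9
```

Call:
step_arm(moves=[0,0,0,-8,0,-0.5,0,0,0,0,-16,0,-0.5,0,0,0,0,-24,0,-0.5,0,0,0,0,-32,0,-0.5,0,0,0,0,-40,0,-0.5,0], newtons=60)

```text
clock: 14.58
tcp_pos: [0.4787, 0.1072, 0.1204]
eef_rot: [-0.0, 0.99, 0.138, 0.0]
force: [2.1, 0.4, 1.8]
grip_width: 0.318
grasp_force: 58.8
```

Call:
step_arm(moves=[0,0,0,-6,0,0,0,0,0,0,-12,0,0,0,0,0,0,-18,0,0,0,0,0,0,-20,0,0,0,0,0,0,-20,0,0,0])

```text
clock: 15.2
tcp_pos: [0.4597, 0.1016, 0.1204]
eef_rot: [0.0, 0.99, 0.138, -0.0]
force: [1.3, 1.0, 0.7]
grip_width: 0.315
grasp_force: 58.7
```

Call:
step_arm(moves=[0,0,0,-2,0,0,0,0,0,0,-4,0,0,0,0,0,0,-5,0,0,0,0,0,0,-5,0,0,0])

```text
clock: 15.7
tcp_pos: [0.4563, 0.1007, 0.1209]
eef_rot: [-0.0, 0.99, 0.138, 0.001]
force: [8.6, 2.6, -1.7]
grip_width: 0.318
grasp_force: 58.8
```

```bash
python3 - <<'E'
from h import *
bot.snapshot("wrist");o=bot.get_obs();p=o['tcp_pos'];print(p,o['force'],o['grip_width'],o['clock'])
c=bot.camera_info("wrist");im=bot.snapshot("wrist");cv2.imwrite("pics/w10.png",im);a=im.max(2);g=cv2.cvtColor(im,cv2.COLOR_BGR2GRAY)
O=np.array([.5895,.135,0]);yaw=np.radians(15.7);ex=np.array([np.cos(yaw),np.sin(yaw),0]);ey=np.array([-ex[1],ex[0],0])
d=p-O;print("tcp s",d@ex*1e3,"lat",d@ey*1e3)
for lat in(3,14,-8):
  q=np.array([proj(c,O+s/1e3*ex+lat/1e3*ey+[0,0,.171]) for s in np.arange(-30,-125,-2.)],np.float32)
  print("lat",lat,cv2.remap(g,q[:,:1],q[:,1:],cv2.INTER_LINEAR)[:,0].tolist())
for s in(-36,-34,36):
  q=np.array([proj(c,O+s/1e3*ex+l/1e3*ey+[0,0,.1845]) for l in np.arange(34,-32,-1.)],np.float32)
  print(s,q[0],cv2.remap(g,q[:,:1],q[:,1:],cv2.INTER_LINEAR)[:,0].tolist())
E
```

```text
[0.4563718  0.10068537 0.12087835] [ 7.8674338   2.13861784 -1.60077208] 0.31511812896727737 15.75
tcp s -137.44697011885143 lat 2.9901351436228127
lat 3 [211, 211, 211, 210, 210, 210, 210, 184, 209, 209, 65, 68, 66, 63, 58, 175, 175, 174, 175, 175, 175, 175, 176, 175, 175, 175, 175, 176, 176, 176, 176, 176, 176, 176, 176, 175, 176, 176, 175, 176, 175, 175, 176, 173, 42, 40, 45, 47]
lat 14 [189, 186, 187, 188, 160, 135, 117, 114, 95, 189, 61, 60, 58, 55, 52, 104, 103, 104, 106, 102, 103, 104, 103, 103, 102, 103, 104, 105, 104, 103, 112, 122, 120, 85, 86, 107, 147, 163, 163, 163, 163, 166, 45, 44, 43, 42, 44, 46]
lat -8 [217, 217, 217, 217, 216, 218, 210, 137, 215, 218, 66, 70, 69, 65, 59, 106, 104, 104, 106, 104, 104, 102, 103, 105, 104, 104, 104, 104, 127, 122, 87, 88, 87, 95, 148, 147, 150, 158, 146, 89, 51, 47, 45, 43, 41, 41, 46, 48]
-36 [155.88913  21.4818 ] [103, 104, 103, 102, 101, 101, 100, 100, 100, 100, 101, 138, 181, 188, 156, 141, 164, 190, 187, 186, 187, 187, 187, 186, 186, 186, 187, 187, 188, 188, 191, 210, 219, 228, 230, 232, 226, 222, 223, 214, 216, 218, 220, 170, 136, 136, 135, 136, 135, 135, 134, 134, 165, 216, 225, 134, 105, 105, 104, 103, 103, 101, 99, 99, 99, 100]
-34 [155.18434   14.000449] [101, 100, 101, 100, 101, 101, 101, 102, 104, 104, 104, 140, 180, 187, 155, 142, 163, 189, 186, 186, 186, 187, 188, 188, 189, 190, 188, 180, 167, 187, 201, 211, 219, 227, 229, 232, 226, 222, 223, 214, 216, 218, 221, 220, 205, 165, 141, 138, 137, 135, 134, 133, 172, 218, 222, 139, 104, 102, 103, 103, 102, 101, 101, 101, 102, 101]
36 [ 122.01628 -338.08603] [0, 0, 0, 0, 0, 0, 0, 0, 0, 0, 0, 0, 0, 0, 0, 0, 0, 0, 0, 0, 0, 0, 0, 0, 0, 0, 0, 0, 0, 0, 0, 0, 0, 0, 0, 0, 0, 0, 0, 0, 0, 0, 0, 0, 0, 0, 0, 0, 0, 0, 0, 0, 0, 0, 0, 0, 0, 0, 0, 0, 0, 0, 0, 0, 0, 0]
```

The tube is still in the clip with the jaw closed. The near collar has slid 4.5 mm to the fork, so a total travel of 65 mm leaves 60 mm of extension. The grip is firm, and a steady pull of about 8 N holds it at the hard stop.

```bash
python3 -c "
from workcell import bot
print(bot.hand_in())"
```

```text
the job is handed in; nothing more can be done
None
```

I handed the job in at about 16 s: the mirror is seated in the clip with the jaw closed over the tube, and the arm is still gripping the handle at the second stop (about 60 mm out). No verdict came back, and the first grasp closed on top of the tube without moving it, so I gripped again lower.

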